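Pedal spanner slid out over the shelf end, ready to hand

ROBOT

A 6-joint arm with a two-finger parallel gripper is mounted at the origin on the work surface. World frame = base frame: x ahead of the robot, y to its left, z up, the work surface at z = 0. Lengths are in m, angles in rad, forces in N, time in s.
With the tool pointing down it reaches from about 0.325 to 0.9 m from the base axis. Payload 6.1 kg.
Tool frame: the origin (TCP) lies midway between the tips of the shut fingers; the grasp point (between the pads) lies 19 mm behind it; x points along the fingers, y is the direction in which the jaws open and shut, and the axes are right-handed (so a half turn about x gives the same grasp; the last joint's range is limited). The gripper opens to 85 mm and grips with 20 to 120 N. Pads are 22 mm wide; open, the fingers measure 114 mm over their backs; the gripper's body (76 mm by 85 mm) begins 54 mm behind the grasp point. The pads swing forward as they close: fully open they stand 13 mm farther back than shut.
Start: joints at [-1.385, 0.22, 1.526, -0, 1.395, -0.126], TCP at [0.192, -0.595, 0.231] pointing down, gripper open.
Joint ranges: [-2.98, 2.98], [-0.91, 2.08], [0.09, 2.57], [-1.24, 4.39], [0.2, 2.65], [-2.68, 2.68]. Speed limits (rad/s): [2.57, 2.57, 3.01, 3.14, 3.14, 3.14].

INTERFACE

Orientations are given as [roll, pitch, yaw] about the fixed x, y, z axes, in that order (R = Rz(yaw) Ry(pitch) Rx(roll)).
In Python, from plant import movep, move_l, set_joints, gripper_to, hold, inverse_kinematics, observe, get_image, get_calibration, Unreachable, job_done gives the robot as it stands. Calls block until the motion is done:
- movep(position, orientation): joint-space move of the TCP to a pose.
- move_l(position, feed=0.15, rotation=None, max_force=None): straight line of the TCP; rotation=None keeps the orientation; feed is the mean speed in m/s. With max_force (N) it stops when the force on the tool has changed by that much, and returns True; else False.
- set_joints(angles): joint-space move.
- gripper_to(opening, f_grip=None): finger opening in m; f_grip is the grip in N (None keeps the last); returns when the fingers have stopped.
- hold(seconds).
- inverse_kinematics(position, orientation): joint angles nearest the present ones, or None.
- observe(): the state.
- get_image(name): name is "scene" or "side" or "wrist"; returns (picture, depth): 420x560x3 uint8, red, green, blue; 420x560 float32, m along the optical axis (not along the pixel's ray), 0 where there is no reading.
- get_calibration(name): a dict with "intrinsics" (3x3 intrinsics, pixels), "world_from_camera" (4x4, takes a point from camera to world coordinates). Camera axes: x right, y down, z forward; pixel columns grow to the right and rows downward; lengths in m; the calibration is good to about 2 mm. The wrist camera is an equidistant fisheye: a pixel r from the principal point sees the ray r / f radians off the axis. A picture is of the moment at which its call begins: read the wrist's pose just before it. get_calibration takes no time and is no camera call; for the wrist camera it gives the pose at the moment of the call.
A pose or a line that the arm cannot do raises Unreachable and nothing moves.
- job_done(): hands the job in, once; it reports no verdict.
The state is a dict: "time_s": time; "q": joint angles; "joint_velocities": joint speeds; "joint_torque": joint torques, N m; "eef_pos": TCP position; "tcp_rot": TCP orientation; "ft_force": force on the tool from outside, world axes, zero at the start; "torque": the same for the moment, N m; "opening": finger opening in m.
Only numpy, scipy, OpenCV 4.12 (cv2) and the standard library are available. Lean on these libraries where they do the work, as an engineer would, in place of code of your own. Each camera call takes 0.05 s, during which the arm holds its last target.

TASK

Gently push the flat pedal spanner along the cherry wood shelf, handle first, until its orange grip - the whole grip and no more - sticks straight out past the left end of the shelf, so that it can be taken by the grip in passing. Only push or drag it with the fingertips: do not pinch it or lift it off the shelf. Leave the crank puller, the rear light, the dish of brake pads and the blue bin as they are, and finish with the hand clear of everything.

Things in the scene. Friction and masses are not known exactly. Their poses are not given: they have to be found in the camera images.
- shelf: Low cherry wood shelf, fixed: a plain board 300 mm deep (its x), 640 mm long (its y), 24 mm thick, top 110 mm above the counter, on uprights 70 mm in from its ends; no lip. Origin: on the counter under the board's middle. x points to its back, away from the robot, y along its length to its left end as seen from the robot, z up. It stands turned by up to 0.25 rad either way.
- shelf_edge (a point): Middle of the upper edge of the shelf's left end, at (0, 320, 110) mm in the shelf's frame. Axes as the shelf's: y points straight out past the end (the way the grip has to point), x along the end edge.
- spanner: Loose flat steel pedal spanner, 240 mm long, 6 mm thick, about 0.26 kg, lying on the shelf's front half roughly along it (up to 0.28 rad out of line), grip end 5 to 65 mm short of the left end. Origin: mid-length, on the underside; x points to the grip end (x = +120 mm), y across, z up. Balances at x = -12 mm. Friction on the wood about 0.5 to 0.7; it stops when no longer pushed.
- grip_line (a point): Where the orange grip sleeve meets the bare steel, at x = +40 mm on the spanner's centre line, half-way up its thickness (3 mm). It has to come over the shelf's left end edge. The grip is 80 mm long (x = +40 to +120 mm) and 26 mm wide, the bare shank 20 mm wide. Axes as the spanner's.
- jaw_end (a point): Midway between the prong tips at the spanner's head end (x = -120 mm), half-way up its thickness (3 mm). The head is 40 mm wide from x = -120 to -82 mm; its mouth, 15 mm wide and 20 mm deep, opens to -x between two square-ended prongs 12.5 mm wide. A fingertip wider than 15 mm set against the tips pushes on both. Axes as the spanner's.
- puller: Bystander: stainless steel crank puller standing on end, loose, 32 mm across the corners of its hexagon, 62 mm tall, 0.14 kg. Origin: centre of its foot. It, the light and the dish stand in a row, in any order, along the back half of the board.
- rear_light: Bystander: white silicone rear light lying with its red lens up, loose, 36 x 62 x 25 mm with a flat tab reaching 54 mm from its origin along its y. Origin: centre of its underside.
- dish: Bystander: white ceramic dish of brake pads, loose, 88 mm across the rim, 26 mm tall. The pads in it do not come out. Origin: centre of its foot.
- bin (a joint): Bystander: blue tilt-out bin of hard plastic at the back right of the shelf, 125 mm deep, 180 mm wide, 130 mm tall (top 240 mm above the counter), centred at x = +75, y = -215 mm in the shelf's frame, fixed to it. The value is the tilt of its front, 0 closed (as it starts) to 0.7 rad open.
Things that resemble listed ones, but are neither listed nor needed, are in the scene too. Several things have the shape of the spanner; the one meant has the colours described above.

How it is judged:
At the end, for the whole second after the job is handed in: The spanner lies flat and still on the shelf with the beginning of its orange grip within 10 mm of the line of the shelf's left end edge, so that 70 to 90 mm of it overhang, and points straight out within about 10 degrees (0.17 rad) (y of grip_line in the frame of shelf_edge between -0.01 and 0.01 m and angle between the x axis of spanner and the y axis of shelf, either way round below 0.17 rad and x of grip_line in the frame of shelf_edge between -0.14 and 0.14 m and z of spanner in the frame of shelf_edge between -0.003 and 0.004 m and angle between spanner's own z axis and vertical below 0.05 rad and linear speed of spanner below 0.01 m/s and y of jaw_end in the frame of shelf_edge below -0.12 m); the robot touches nothing.
It fails at once if the spanner is lifted off the shelf, tipped up or knocked off (z of spanner in the frame of shelf_edge above 0.01 m or z of spanner in the frame of shelf_edge below -0.01 m or angle between spanner's own z axis and vertical above 0.12 rad).
It fails at once if the spanner is pinched or shoved hard (over 35 N) (contact force between the fingers and spanner above 35 N).
It fails at once if the crank puller, rear light or dish is moved by more than 10 mm or tipped (distance of any of puller, rear_light, dish from where it was at the start of the episode above 0.01 m or angle between any of puller, rear_light, dish's own z axis and vertical above 0.2 rad).
It fails at once if the blue bin is tilted open (value of joint bin above 0.1 rad).
It also fails if it takes over 61 s, if anything falls off the work surface, if the arm or the gripper's body presses on something with over 40 N, if the wrist force passes 120 N, or if a joint passes its speed limit or range.

## Working session

There is one attempt and no reset: what is moved stays moved. The work goes in short steps, each a Python script; the robot and the scene stay as the last script left them, time stands still between calls to the robot, and variables do not carry over. Pictures are saved under pics/ and viewed, and the job is handed in when it is done.

```bash
ls; mkdir -p pics; python3 - <<'E'
from plant import *
import cv2,numpy as np
for n in("scene","side"):
    p,d=get_image(n);cv2.imwrite(f"pics/{n}0.png",p[:,:,::-1]);np.savez(f"{n}0.npz",p=p,d=d)
    c=get_calibration(n);print(n,np.round(c["intrinsics"],1).tolist(),np.round(c["world_from_camera"],3).tolist())
print(observe()["time_s"])
E
```

```text
pics
scene [[510.0, 0.0, 283.9], [0.0, 510.0, 212.8], [0.0, 0.0, 1.0]] [[-0.665, 0.517, -0.538, 1.163], [0.746, 0.454, -0.486, 0.63], [-0.007, -0.725, -0.688, 0.984], [0.0, 0.0, 0.0, 1.0]]
side [[405.6, 0.0, 279.9], [0.0, 405.6, 210.6], [0.0, 0.0, 1.0]] [[-0.752, -0.388, 0.533, -0.155], [-0.659, 0.456, -0.598, 0.708], [-0.012, -0.801, -0.599, 0.797], [0.0, 0.0, 0.0, 1.0]]
0.1
```

View pics/scene0.png

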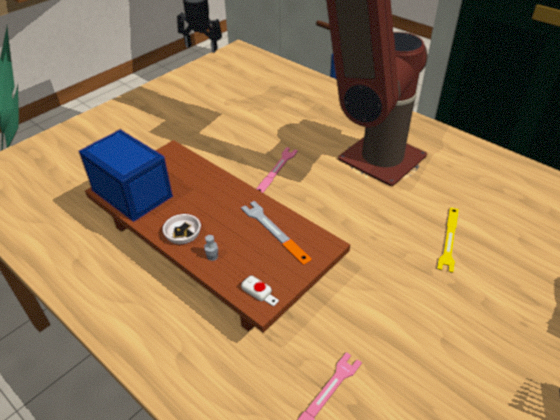

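View pics/side0.png

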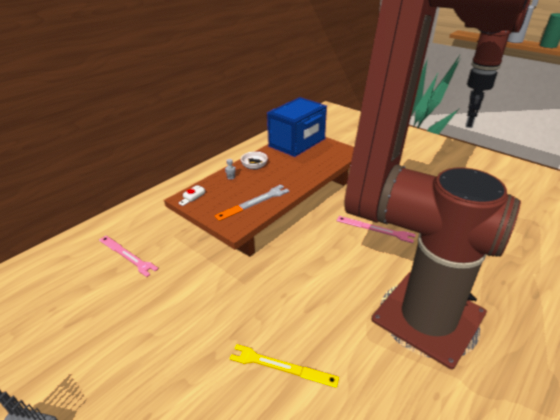

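Candidates with the spanner's shape, in the scene image:
- grey steel with an orange grip, on the shelf, at (275,232)
- pink at (278,170), on the counter
- pink at (332,388), on the counter
- yellow at (450,240), on the counter

I choose the one at (275,232): it has the orange grip and bare steel, and it lies on the shelf. Next I'll check it in a crop and measure.

```bash
cat > h.py <<'E'
import numpy as np,cv2
from plant import *
def rays(cal,uv):
    K=cal["intrinsics"];T=np.array(cal["world_from_camera"])
    uv=np.atleast_2d(uv).astype(float)
    d=np.c_[(uv[:,0]-K[0][2])/K[0][0],(uv[:,1]-K[1][2])/K[1][1],np.ones(len(uv))]
    return T[:3,3],d@T[:3,:3].T
def toplane(cal,uv,z):
    o,d=rays(cal,uv);return o+d*((z-o[2])/d[:,2])[:,None]
def cloud(cal,d):
    h,w=d.shape;u,v=np.meshgrid(np.arange(w),np.arange(h))
    o,r=rays(cal,np.c_[u.ravel(),v.ravel()]);return (o+r*d.reshape(-1,1)).reshape(h,w,3)
def measure(n,p,d,verbose=True,shelf=True):
    cal=get_calibration(n);P=cloud(cal,d);hsv=cv2.cvtColor(p,cv2.COLOR_RGB2HSV);H,S,V=[hsv[...,i].astype(int) for i in range(3)]
    out={}
    top=(d>0)&(abs(P[...,2]-.112)<.012)
    top=cv2.morphologyEx(top.astype(np.uint8),cv2.MORPH_OPEN,np.ones((3,3)))
    k,l,st,_=cv2.connectedComponentsWithStats(top);i=1+st[1:,4].argmax();top=(l==i)
    pts=P[top]
    if shelf:
        rows,cols=np.nonzero(top);q=toplane(cal,np.c_[cols,rows],.110)[:,:2]
        out["rect"]=cv2.minAreaRect(q.astype(np.float32));out["box"]=cv2.boxPoints(out["rect"])
        out["ztop"]=np.median(pts[:,2])
    hull=cv2.convexHull(np.argwhere(top)[:,::-1].astype(np.int32));hm=np.zeros(top.shape,np.uint8);cv2.fillPoly(hm,[hull],1)
    return out,P,(H,S,V),hm,cal
E
python3 - <<'E'
from h import *
for n in("scene","side"):
    z=np.load(n+"0.npz");p,d=z["p"],z["d"]
    o,P,(H,S,V),hm,cal=measure(n,p,d)
    print(n,o["rect"],o["box"].round(4).tolist(),o["ztop"])
    b=dict(scene=(235,190,80,80),side=(205,175,95,55))[n]
    x,y,w,h=b;c=cv2.resize(p[y:y+h,x:x+w],None,fx=6,fy=6,interpolation=cv2.INTER_NEAREST);cv2.imwrite(f"pics/crop_{n}.png",c[:,:,::-1])
    for uv in ([(295,247),(270,225),(255,212),(280,260)] if n=="scene" else [(230,212),(262,200),(285,190)]):
        print(uv,p[uv[1],uv[0]],H[uv[1],uv[0]],S[uv[1],uv[0]],V[uv[1],uv[0]],P[uv[1],uv[0]].round(4))
E
```

```text
scene ((0.6126073598861694, -0.11811476945877075), (0.3062703013420105, 0.6472929120063782), 0.3679378032684326) [[0.45739999413490295, 0.2045000046491623], [0.46160000562667847, -0.44269999861717224], [0.767799973487854, -0.4408000111579895], [0.763700008392334, 0.20649999380111694]] 0.11067165651393868
(295, 247) [237 121   0] 15 255 237 [0.5559 0.1145 0.1187]
(270, 225) [207 219 211] 70 14 219 [0.5404 0.0217 0.1175]
(255, 212) [185 189 193] 105 11 193 [ 0.5279 -0.041   0.1126]
(280, 260) [152  77  37] 10 193 152 [0.6015 0.109  0.1085]
side ((0.6044800877571106, -0.11417677998542786), (0.3105296492576599, 0.6487544775009155), 0.34937477111816406) [[0.4472000002861023, 0.20919999480247498], [0.451200008392334, -0.43950000405311584], [0.7616999745368958, -0.4375999867916107], [0.7577999830245972, 0.2110999971628189]] 0.11013247599684367
(230, 212) [247 115   0] 14 255 247 [0.5535 0.1223 0.1162]
(262, 200) [135 125 125] 0 19 135 [0.5313 0.0155 0.1098]
(285, 190) [180 177 181] 143 6 181 [ 0.5081 -0.0612  0.1159]
```

View pics/crop_scene.png

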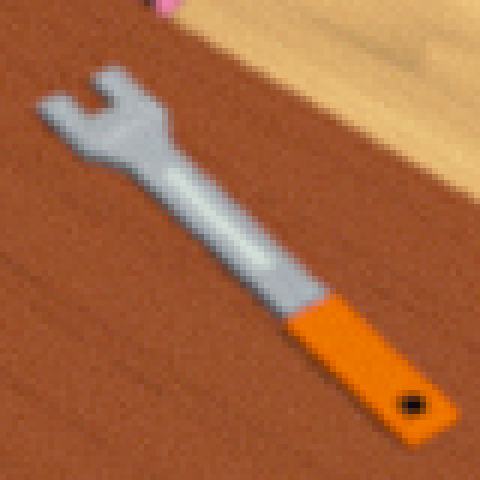

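```bash
cat >> h.py <<'E'
def linefit(q):
    vx,vy,x,y=cv2.fitLine(np.float32(q),cv2.DIST_HUBER,0,.001,.001).ravel();return np.array([x,y]),np.array([vx,vy])
def spanner(n,p,d):
    o,P,(H,S,V),hm,cal=measure(n,p,d,shelf=False)
    org=(H>8)&(H<24)&(S>225)&(V>150)&(P[...,2]>.10)&(P[...,2]<.14)
    org=org.astype(np.uint8);k,l,st,_=cv2.connectedComponentsWithStats(org);org=l==1+st[1:,4].argmax()
    vs,us=np.nonzero(org);g=toplane(cal,np.c_[us,vs],.116)[:,:2];gc=g.mean(0)
    gr=(S<60)&(V>60)&(P[...,2]>.10)&(P[...,2]<.13)
    vs,us=np.nonzero(gr);s=toplane(cal,np.c_[us,vs],.116)[:,:2]
    s=s[np.linalg.norm(s-gc,axis=1)<.22]
    # axis from bounding: iterate keep near line
    a=gc-np.median(s,0);a/=np.linalg.norm(a)
    for _ in range(5):
        n_=np.array([-a[1],a[0]])
        s=s[abs((s-gc)@n_)<.035]
        A=np.r_[g,s[abs((s-gc)@n_)<.013]]
        c,v=linefit(A);a=v if v@a>0 else -v
    tg=(g-c)@a;ts=(s-c)@a
    return dict(c=c,a=a,yaw=np.arctan2(a[1],a[0]),gripend=c+a*np.percentile(tg,99.5),gripstart=c+a*np.percentile(tg,.5),jaw=c+a*np.percentile(ts,.5),
       lens=(np.percentile(tg,99.5)-np.percentile(tg,.5),np.percentile(tg,99.5)-np.percentile(ts,.5)),org=org,gr=gr)
E
python3 - <<'E'
from h import *
for n in("scene","side"):
    z=np.load(n+"0.npz");p,d=z["p"],z["d"]
    s=spanner(n,p,d)
    print(n,{k:np.round(v,4).tolist() for k,v in s.items() if k not in("org","gr")})
    cal=get_calibration(n);P=cloud(cal,d)
    hsv=cv2.cvtColor(p,cv2.COLOR_RGB2HSV)
    # profile of colour along y at several x, on plane z=.11
    R=np.array(cal["world_from_camera"]);K=np.array(cal["intrinsics"])
    for x in (.5,.6,.7):
        ys=np.arange(.180,.222,.003);w=np.c_[np.full(len(ys),x),ys,np.full(len(ys),.11)]
        c=(w-R[:3,3])@R[:3,:3];uv=c@K.T;uv=(uv[:,:2]/uv[:,2:]).astype(np.float32)
        val=cv2.remap(p,uv[None,:,0],uv[None,:,1],cv2.INTER_LINEAR)[0,:,0]
        print(x,list(zip((ys*1000).round().astype(int).tolist(),val.tolist())))
E
```

```text
scene {'c': [0.5498999953269958, 0.05559999868273735], 'a': [0.15719999372959137, 0.9876000285148621], 'yaw': 1.4129999876022339, 'gripend': [0.5671, 0.1631], 'gripstart': [0.5549, 0.0867], 'jaw': [0.5293, -0.0741], 'lens': [0.0775, 0.2403]}
0.5 [(180, 154), (183, 156), (186, 156), (189, 152), (192, 156), (195, 155), (198, 148), (201, 122), (204, 99), (207, 102), (210, 138), (213, 189), (216, 200), (219, 200), (222, 200)]
0.6 [(180, 153), (183, 155), (186, 154), (189, 153), (192, 154), (195, 156), (198, 150), (201, 126), (204, 107), (207, 100), (210, 120), (213, 188), (216, 220), (219, 222), (222, 220)]
0.7 [(180, 227), (183, 192), (186, 158), (189, 151), (192, 156), (195, 157), (198, 155), (201, 130), (204, 101), (207, 98), (210, 112), (213, 153), (216, 178), (219, 179), (222, 176)]
side {'c': [0.5455999970436096, 0.06480000168085098], 'a': [0.1598999947309494, 0.9871000051498413], 'yaw': 1.4101999998092651, 'gripend': [0.5621, 0.1665], 'gripstart': [0.5495, 0.089], 'jaw': [0.5235, -0.0713], 'lens': [0.0785, 0.2408]}
0.5 [(180, 165), (183, 164), (186, 164), (189, 164), (192, 165), (195, 163), (198, 160), (201, 145), (204, 128), (207, 120), (210, 118), (213, 120), (216, 142), (219, 187), (222, 218)]
0.6 [(180, 164), (183, 164), (186, 164), (189, 164), (192, 164), (195, 163), (198, 159), (201, 147), (204, 129), (207, 120), (210, 118), (213, 121), (216, 138), (219, 176), (222, 212)]
0.7 [(180, 216), (183, 205), (186, 183), (189, 170), (192, 164), (195, 162), (198, 161), (201, 151), (204, 134), (207, 123), (210, 119), (213, 121), (216, 133), (219, 170), (222, 207)]
```

The crop shows bare grey steel with the forked head at crop (105,115) and an orange grip at crop (370,380), so this is the right one. The shelf is nearly square to the world, with its left edge at y≈0.2015. The spanner is about 0.16 rad off the shelf's line and needs about 115 mm of travel. Plan: swing the head sideways to straighten it, then push on both prongs. First I'll hover beside the head.

```bash
python3 - <<'E'
from h import *
o=observe();print(np.round(o["eef_pos"],4),np.round(o["tcp_rot"],3),o["opening"])
gripper_to(0.0)
# tool y along world y or x? print y axis
from scipy.spatial.transform import Rotation as R
# hover: in front of head (lower x)
for yaw in (0,np.pi/2,-np.pi/2,np.pi):
    M=R.from_euler("xyz",[0,np.pi/2,yaw]).as_matrix();q=inverse_kinematics([.46,-.055,.22],[0,np.pi/2,yaw])
    print(yaw,M.round(2).tolist(),None if q is None else np.round(q,2))
E
```

```text
[ 0.1916 -0.5943  0.2303] [-1.694  1.569  1.76 ] 0.08545462740744642
0 [[0.0, 0.0, 1.0], [0.0, 1.0, 0.0], [-1.0, 0.0, 0.0]] [-0.29 -0.17  1.94  0.    1.37 -1.86]
1.5707963267948966 [[0.0, -1.0, 0.0], [0.0, 0.0, 1.0], [-1.0, 0.0, 0.0]] None
-1.5707963267948966 [[0.0, 1.0, 0.0], [-0.0, 0.0, -1.0], [-1.0, 0.0, 0.0]] [-0.29 -0.17  1.94 -0.    1.37 -0.29]
3.141592653589793 [[-0.0, -0.0, -1.0], [0.0, -1.0, 0.0], [-1.0, 0.0, 0.0]] [-0.29 -0.17  1.94 -0.    1.37  1.28]
```

```bash
python3 - <<'E'
from h import *
O=[0,np.pi/2,-np.pi/2]
movep([.53,-.16,.25],O)
p,d=get_image("wrist");cv2.imwrite("pics/w1.png",p[:,:,::-1])
move_l([.53,-.16,.135],feed=.1)
print(move_l([.53,-.16,.100],feed=.02,max_force=4))
z=observe()["eef_pos"][2];print("touch z",z,observe()["ft_force"])
move_l([.53,-.16,z+.0025],feed=.02)
open("z.txt","w").write(str(z))
move_l([.53,-.16,.16],feed=.1)
print(observe()["time_s"],observe()["opening"])
E
```

```text
True
touch z 0.11007085409691075 [-1.69522609  0.41691371  4.86727502]
6.3333 -0.00014472356785074695
```

View pics/w1.png

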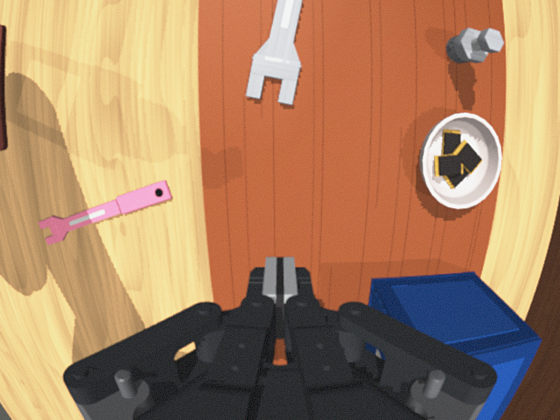

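The wrist view shows the spanner's head at (272,85), with open board to its left and behind it. The fingertip touch puts the shelf top at z=0.110. Now the sideways nudge of the head.

```bash
python3 - <<'E'
from h import *
z=.1127;y=-.054
movep([.44,y,.16],[0,np.pi/2,-np.pi/2])
move_l([.44,y,z],feed=.08)
print(move_l([.485,y,z],feed=.04,max_force=12))
print(move_l([.512,y,z],feed=.03,max_force=12),observe()["ft_force"])
p,d=get_image("wrist");cv2.imwrite("pics/w2.png",p[:,:,::-1])
for n in("scene","side"):
    p,d=get_image(n);s=spanner(n,p,d);cv2.imwrite(f"pics/{n}1.png",p[:,:,::-1])
    print(n,{k:np.round(v,4).tolist() for k,v in s.items() if k not in("org","gr")})
print(observe()["time_s"],observe()["eef_pos"])
E
```

```text
False
False [-0.501826    0.07145439  0.03127207]
scene {'c': [0.5548999905586243, 0.059700001031160355], 'a': [0.06109999865293503, 0.9980999827384949], 'yaw': 1.5096999406814575, 'gripend': [0.5615, 0.1676], 'gripstart': [0.5568, 0.0909], 'jaw': [0.5468, -0.0728], 'lens': [0.0769, 0.2408]}
side {'c': [0.5511999726295471, 0.09350000321865082], 'a': [0.06159999966621399, 0.9980999827384949], 'yaw': 1.5091999769210815, 'gripend': [0.556, 0.1711], 'gripstart': [0.5512, 0.0932], 'jaw': [0.5413, -0.067], 'lens': [0.078, 0.2386]}
10.1667 [ 0.51203071 -0.05395163  0.11275199]
```

View pics/w2.png

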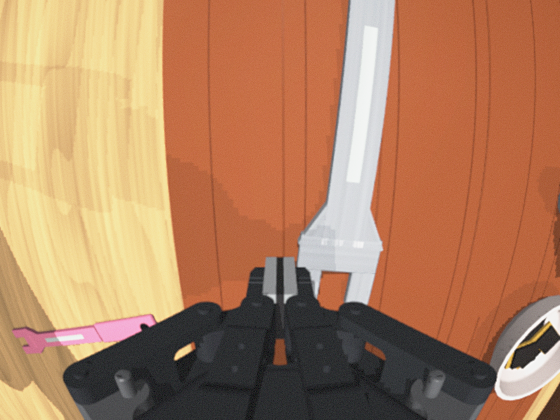

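View pics/scene1.png

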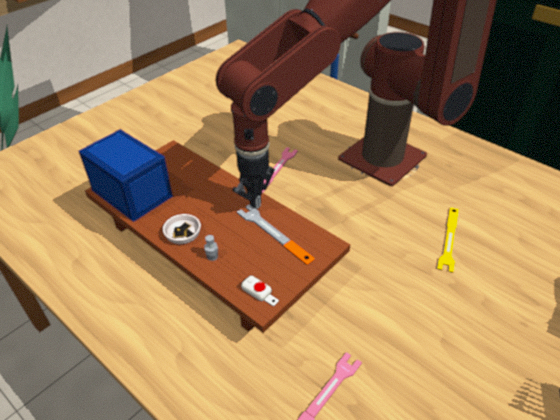

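The head is swinging as predicted, from yaw 1.411 to 1.509. The fingertips look about 16 mm wide in total at (282,280), and they touch the head at (300,255). I'll fit the shelf's yaw and finish the swing.

```bash
cat >> h.py <<'E'
def edge(n,p,axis):
    """fit left end edge (axis=0: vary x, scan y) / back/front edge on plane .11, by steepest drop in red"""
    cal=get_calibration(n);T=np.array(cal["world_from_camera"]);K=np.array(cal["intrinsics"]);g=cv2.GaussianBlur(p,(3,3),0)
    out=[]
    rng=np.arange(.49,.75,.01) if axis==0 else np.arange(-.15,.19,.01)
    for t in rng:
        s=np.arange(.190,.2135,.0005) if axis==0 else np.arange(.445,.475,.0005)
        w=np.c_[np.full(len(s),t),s,np.full(len(s),.11)] if axis==0 else np.c_[s,np.full(len(s),t),np.full(len(s),.11)]
        c=(w-T[:3,3])@T[:3,:3];uv=c@K.T;uv=(uv[:,:2]/uv[:,2:]).astype(np.float32)
        v=cv2.remap(g,uv[None,:,0],uv[None,:,1],cv2.INTER_LINEAR)[0,:,0].astype(float)
        gr=np.gradient(np.convolve(v,np.ones(5)/5,"same"))[4:-4]
        i=(gr.argmin() if axis==0 else abs(gr).argmax())+4
        out.append((t,s[i]))
    out=np.array(out);med=np.median(out[:,1]);out=out[abs(out[:,1]-med)<.006]
    k,b=np.polyfit(out[:,0],out[:,1],1);r=np.std(out[:,1]-k*out[:,0]-b)
    return k,b,r,med,len(out)
E
python3 - <<'E'
from h import *
for n in("scene","side"):
    p=np.load(n+"0.npz")["p"]
    for a in(0,1):
        k,b,r,m,l=edge(n,p,a);print(n,a,"slope",round(k,4),"at x=.55/ y=0:",round(k*(.55 if a==0 else 0)+b,4),"rms",round(r,4),l)
E
```

```text
scene 0 slope 0.006 at x=.55/ y=0: 0.2007 rms 0.0004 26
scene 1 slope -0.003 at x=.55/ y=0: 0.459 rms 0.0011 34
side 0 slope 0.0056 at x=.55/ y=0: 0.2017 rms 0.0008 26
side 1 slope -0.0059 at x=.55/ y=0: 0.4572 rms 0.0007 34
```

```bash
python3 - <<'E'
from h import *
z=.1127;y=-.054;O=[0,np.pi/2,-np.pi/2]
print(move_l([.5235,y,z],feed=.03,max_force=12))
move_l([.49,y,z],feed=.08);move_l([.49,y,.16],feed=.1)
movep([.545,-.14,.2],O)
gripper_to(.018)
p,d=get_image("wrist");cv2.imwrite("pics/w3.png",p[:,:,::-1]);c=get_calibration("wrist")
for n in("scene","side"):
    p,d=get_image(n);s=spanner(n,p,d)
    print(n,{k:np.round(v,4).tolist() for k,v in s.items() if k not in("org","gr")})
o=observe();print(o["time_s"],o["eef_pos"],o["opening"]);print(np.round(c["intrinsics"],1).tolist(),np.round(c["world_from_camera"],4).tolist())
E
```

```text
False
scene {'c': [0.5579000115394592, 0.0608999989926815], 'a': [-0.012600000016391277, 0.9998999834060669], 'yaw': 1.583400011062622, 'gripend': [0.5566, 0.1695], 'gripstart': [0.5575, 0.0932], 'jaw': [0.5596, -0.0702], 'lens': [0.0763, 0.2397]}
side {'c': [0.5522000193595886, 0.07180000096559525], 'a': [-0.009200000204145908, 1.0], 'yaw': 1.5800000429153442, 'gripend': [0.5512, 0.1737], 'gripstart': [0.552, 0.0948], 'jaw': [0.5535, -0.0672], 'lens': [0.0789, 0.2409]}
12.875 [ 0.54489234 -0.13955431  0.19999072] 0.017700204379578033
[[325.2, 0.0, 279.5], [0.0, 325.2, 212.0], [0.0, 0.0, 1.0]] [[1.0, 0.0004, -0.0001, 0.5449], [0.0003, -0.9546, -0.2977, -0.0616], [-0.0002, 0.2977, -0.9546, 0.3419], [0.0, 0.0, 0.0, 1.0]]
```

View pics/w3.png

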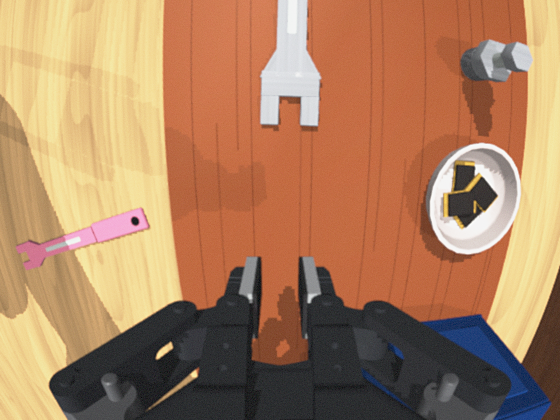

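The prong tips at (290,124) cast to about (0.5525, -0.069). The spanner is now within 0.01 rad of the shelf's line, with about 109 mm left to push. The opening of 18 mm puts one fingertip on each prong. Pushing in stages.

```bash
python3 - <<'E'
from h import *
z=.1127;x=.5525
move_l([x,-.115,.2],feed=.1);move_l([x,-.115,.130],feed=.1)
print(move_l([x,-.115,z],feed=.03,max_force=8),observe()["eef_pos"][2])
print(move_l([x,-.088,z],feed=.04,max_force=12))
print(move_l([x,-.04,z],feed=.03,max_force=12),observe()["ft_force"])
p,d=get_image("wrist");cv2.imwrite("pics/w4.png",p[:,:,::-1])
for n in("scene","side"):
    p,d=get_image(n);s=spanner(n,p,d)
    print(n,{k:np.round(v,4).tolist() for k,v in s.items() if k not in("org","gr")})
print(observe()["time_s"],observe()["eef_pos"])
E
```

```text
False 0.11267171708601484
False
False [ 0.21841515 -1.33414221 -0.20806626]
scene {'c': [0.5548999905586243, 0.09809999912977219], 'a': [-0.03660000115633011, 0.9993000030517578], 'yaw': 1.6073999404907227, 'gripend': [0.5509, 0.209], 'gripstart': [0.5536, 0.1346], 'jaw': [0.5601, -0.043], 'lens': [0.0744, 0.2521]}
side {'c': [0.5493999719619751, 0.10840000212192535], 'a': [-0.03959999978542328, 0.9991999864578247], 'yaw': 1.6103999614715576, 'gripend': [0.5452, 0.2138], 'gripstart': [0.5483, 0.1355], 'jaw': [0.5554, -0.0432], 'lens': [0.0784, 0.2572]}
17.5833 [ 0.55249039 -0.04001804  0.11268899]
```

View pics/w4.png

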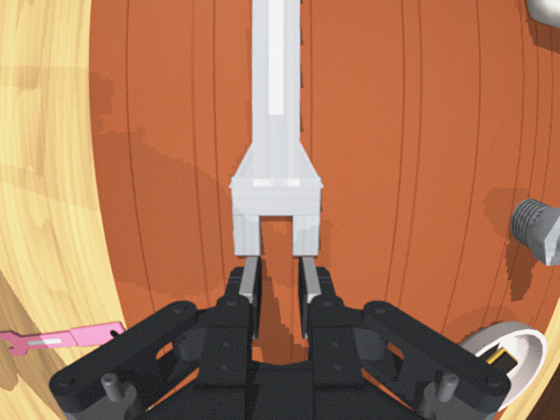

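The push advanced the grip 40 mm. Both fingers are on the prongs at (245,255) and (307,255), but the spanner has drifted to +0.03 rad. I'll shift the push slightly toward -x and turn the hand slightly to counter it.

```bash
python3 - <<'E'
from h import *
z=.1127
o=observe();x0,y0=o["eef_pos"][:2]
move_l([x0,-.048,z],feed=.05)
move_l([.549,-.048,z],feed=.05,rotation=[0,np.pi/2,-np.pi/2-.02])
print(move_l([.549,-.008,z],feed=.03,max_force=12),observe()["ft_force"])
p,d=get_image("wrist");cv2.imwrite("pics/w5.png",p[:,:,::-1])
for n in("scene","side"):
    p,d=get_image(n);s=spanner(n,p,d)
    print(n,{k:np.round(v,4).tolist() for k,v in s.items() if k not in("org","gr")})
print(observe()["time_s"],observe()["eef_pos"])
E
```

```text
False [ 0.17836328 -0.25512174  1.18646639]
scene {'c': [0.5572999715805054, 0.12890000641345978], 'a': [-0.016499999910593033, 0.9998999834060669], 'yaw': 1.5872999429702759, 'gripend': [0.5555, 0.2412], 'gripstart': [0.5567, 0.1665], 'jaw': [0.5596, -0.0064], 'lens': [0.0747, 0.2476]}
side {'c': [0.551800012588501, 0.13580000400543213], 'a': [-0.01979999989271164, 0.9998000264167786], 'yaw': 1.5906000137329102, 'gripend': [0.5497, 0.2434], 'gripstart': [0.5511, 0.1684], 'jaw': [0.5547, -0.0123], 'lens': [0.075, 0.2557]}
19.775 [ 0.54901328 -0.00793718  0.11268828]
```

View pics/w5.png

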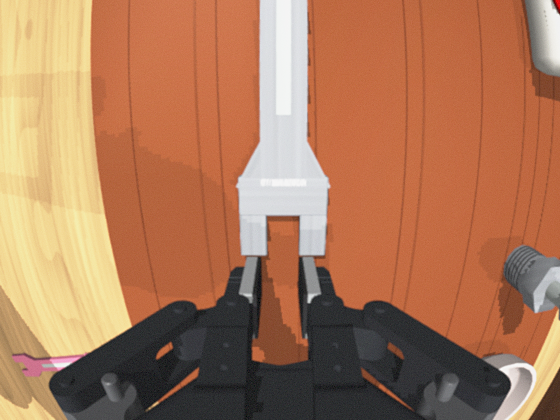

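Yaw is back to about 1.589, and both prongs are still in contact at (252,255) and (312,255). About 35 mm remains. Push 27 mm, measure, then finish.

```bash
python3 - <<'E'
from h import *
z=.1127
print(move_l([.549,.019,z],feed=.03,max_force=12),observe()["ft_force"])
for n in("scene","side"):
    p,d=get_image(n);s=spanner(n,p,d);cv2.imwrite(f"pics/{n}2.png",p[:,:,::-1])
    print(n,{k:np.round(v,4).tolist() for k,v in s.items() if k not in("org","gr")})
print(observe()["time_s"],observe()["eef_pos"])
E
```

```text
False [-0.77163495  0.08132388  0.57057493]
scene {'c': [0.5572999715805054, 0.15369999408721924], 'a': [-0.014499999582767487, 0.9998999834060669], 'yaw': 1.5852999687194824, 'gripend': [0.5556, 0.2675], 'gripstart': [0.5567, 0.1934], 'jaw': [0.5592, 0.0182], 'lens': [0.0741, 0.2493]}
side {'c': [0.5519999861717224, 0.16089999675750732], 'a': [-0.0272000003606081, 0.9995999932289124], 'yaw': 1.5980000495910645, 'gripend': [0.549, 0.271], 'gripstart': [0.5511, 0.1953], 'jaw': [0.5559, 0.0166], 'lens': [0.0758, 0.2545]}
20.925 [0.54896796 0.01906755 0.11267066]
```

View pics/side2.png

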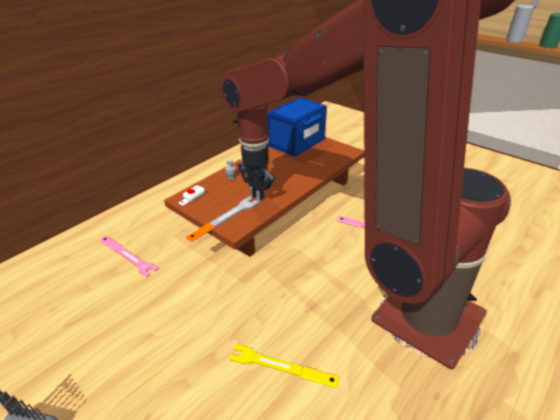

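```bash
python3 - <<'E'
from h import *
z=.1127
print(move_l([.549,.0268,z],feed=.02,max_force=12))
move_l([.549,.005,z],feed=.05);move_l([.549,.0,.2],feed=.1);move_l([.549,-.05,.30],feed=.15)
movep([.35,-.30,.35],[0,np.pi/2,-np.pi/2])
for n in("scene","side"):
    p,d=get_image(n);s=spanner(n,p,d);cv2.imwrite(f"pics/{n}3.png",p[:,:,::-1])
    print(n,{k:np.round(v,4).tolist() for k,v in s.items() if k not in("org","gr")})
    k,b,r,m,l=edge(n,p,0);print("edge",k,k*.55+b)
    u,v=(270,195) if n=="scene" else (165,180)
    c=cv2.resize(p[v:v+100,u:u+100] if n=="scene" else p[v:v+80,u:u+100],None,fx=6,fy=6,interpolation=cv2.INTER_NEAREST);cv2.imwrite(f"pics/fin_{n}.png",c[:,:,::-1])
print(observe()["time_s"],observe()["eef_pos"])
E
```

```text
False
scene {'c': [0.5575000047683716, 0.16410000622272491], 'a': [-0.01600000075995922, 0.9998999834060669], 'yaw': 1.5867999792099, 'gripend': [0.5557, 0.2756], 'gripstart': [0.5569, 0.2008], 'jaw': [0.5595, 0.0383], 'lens': [0.0748, 0.2373]}
edge 0.0039017341040463106 0.20085187861271678
side {'c': [0.5519999861717224, 0.17190000414848328], 'a': [-0.026000000536441803, 0.9997000098228455], 'yaw': 1.5967999696731567, 'gripend': [0.5493, 0.2781], 'gripstart': [0.5512, 0.202], 'jaw': [0.5554, 0.0408], 'lens': [0.0761, 0.2373]}
edge 0.0024997180239111874 0.2024910190615837
25.2917 [ 0.35074539 -0.29920732  0.34958138]
```

View pics/scene3.png

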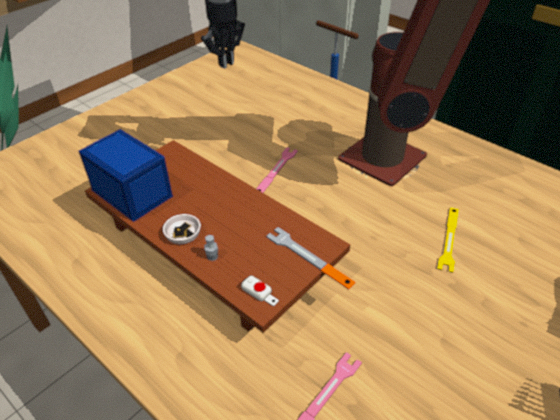

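View pics/fin_side.png

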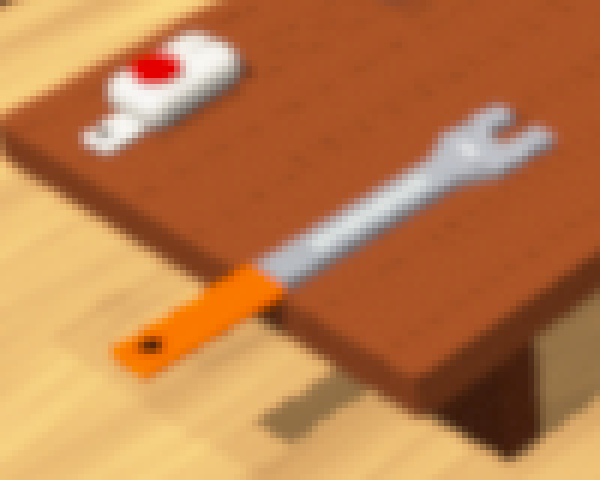

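View pics/fin_scene.png

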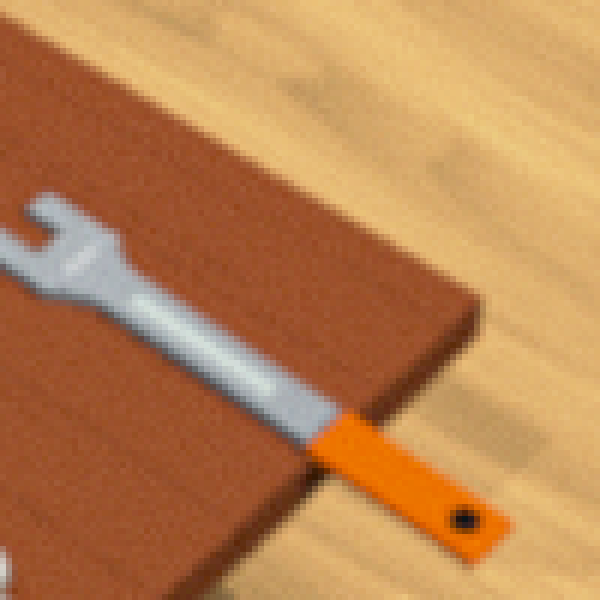

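In both crops the orange/steel joint sits on the shelf edge, at side crop (270,280) and scene crop (325,430). The other things stand where they were, and the hand is well away. Handing in.

```bash
python3 -c "
from plant import *
hold(0.3);job_done()"
```

```text
the job is handed in; nothing more can be done
```

I straightened the spanner by nudging its head sideways with shut fingertips. Then I pushed it on both prong tips about 109 mm along the shelf, in stages, and handed the job in. `job_done` reports no verdict.

- **Grip position:** the grip line lies 0 to 2.5 mm short of the shelf's left end edge in both cameras; the limit is 10 mm.
- **Direction:** the spanner points straight out to within about 0.01 rad (scene camera) and 0.02 rad (side camera); the limit is 0.17. It drifted to about 0.03 rad during the first push stage, and I corrected that.
- **Forces and time:** no push tripped its 12 N force stop. The last clock reading was 25.3 s, 0.3 s of hold before handing in.
- **Other things:** by eye in the last scene picture, the crank puller, rear light, dish and bin are where they started. I did not measure them. The hand finished well clear of everything.

**Disagreement:** the two cameras differ by about 5 mm in world x and 2 mm in y. I took grip and edge from the same camera each time, so this hardly affects the overhang.

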